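Load four machined parts into their matching nests on the indexing dial

TASK

Load the press dial: take the four machined parts from the mat - flange, bush, oblong valve block and square end cap - and set each one upright in the nylon nest whose recess has its outline, lying flat on the recess floor. Leave the grease jar and the screwdriver where they are.

Things in the scene. Friction and masses are not known exactly. Their poses are not given: they have to be found in the camera images.
- flange: Loose aluminium flange: a round plate 66 mm across and 10 mm thick with a round hub 34 mm across on it, 44 mm tall in all, about 0.2 kg; grip the hub. Origin: centre of its underside; z up. It stands upright on a 3 mm mat to the left of the dial. Grip it about 32 mm above its underside, so that fingertips stay clear of the recess's rim when it is set down.
- bush: Loose plain steel bush: an upright tube 36 mm across outside, 20 mm bore, 44 mm tall, about 0.22 kg. Origin: centre of its underside; z up. It stands upright on a 3 mm mat to the left of the dial. Grip it about 32 mm above its underside, so that fingertips stay clear of the recess's rim when it is set down.
- bar: Loose oblong aluminium valve block 96 (x) x 34 (y) x 44 (z) mm with three dark ports on top, about 0.36 kg; grip it across its 34 mm width (along its y). Origin: centre of its underside; z up. It stands upright on a 3 mm mat to the left of the dial. Grip it about 32 mm above its underside, so that fingertips stay clear of the recess's rim when it is set down.
- cap: Loose square aluminium end cap 50 x 50 x 44 mm (sides along x and y) with a dark round bore and four screw holes on top, about 0.28 kg; grip it across two opposite sides. Origin: centre of its underside; z up. It stands upright on a 3 mm mat to the left of the dial. Grip it about 32 mm above its underside, so that fingertips stay clear of the recess's rim when it is set down.
- nest_flange: Fixed nest: an ivory nylon block on an aluminium plate 6 mm wider all round, bolted to the round steel dial. Upper face 24 mm above the origin, with one 6 mm deep recess with a dark grey floor centred on the origin; its floor is 18 mm above the origin. The recess is the large circle, 82 mm across, block 98 x 98 mm: for the flange. Origin: centre of the nest's underside on the dial (12 mm above the table); z up.
- nest_bush: Fixed nest: an ivory nylon block on an aluminium plate 6 mm wider all round, bolted to the round steel dial. Upper face 24 mm above the origin, with one 6 mm deep recess with a dark grey floor centred on the origin; its floor is 18 mm above the origin. The recess is the small circle, 52 mm across, block 72 x 72 mm: for the bush. Origin: centre of the nest's underside on the dial (12 mm above the table); z up.
- nest_bar: Fixed nest: an ivory nylon block on an aluminium plate 6 mm wider all round, bolted to the round steel dial. Upper face 24 mm above the origin, with one 6 mm deep recess with a dark grey floor centred on the origin; its floor is 18 mm above the origin. The recess is an oblong of 112 (x) x 50 (y) mm, block 128 x 66 mm: for the oblong valve block, either way round. Origin: centre of the nest's underside on the dial (12 mm above the table); z up.
- nest_cap: Fixed nest: an ivory nylon block on an aluminium plate 6 mm wider all round, bolted to the round steel dial. Upper face 24 mm above the origin, with one 6 mm deep recess with a dark grey floor centred on the origin; its floor is 18 mm above the origin. The recess is a square of 66 x 66 mm (sides along x and y), block 84 x 84 mm: for the square end cap, any side first. Origin: centre of the nest's underside on the dial (12 mm above the table); z up.
- grease_jar: Bystander: a small loose jar 48 mm across and 55 mm tall, standing beyond the dial and the mat. Origin: centre of its underside. Leave it alone.
- screwdriver: Bystander: a loose screwdriver lying beyond the mat, roughly along the world's y. Origin: near its middle, at its underside. Leave it alone.
Not all that is in view belongs to the job. What is shaped like the flange but pink or purple is not meant.

How it is judged:
At the end, for the whole second after the job is handed in: Each of the four parts is upright (within 0.08 rad), sits on the recess floor of its own nest (underside within 3 mm of the floor's height, centre within 13 mm of the nest's centre horizontally) and is at rest (horizontal distance between flange and nest_flange below 0.013 m and z of flange in the frame of nest_flange between 0.015 and 0.021 m and angle between each of flange, bush, bar, cap's own z axis and vertical below 0.08 rad and linear speed of each of flange, bush, bar, cap below 0.02 m/s and horizontal distance between bush and nest_bush below 0.013 m and z of bush in the frame of nest_bush between 0.015 and 0.021 m and horizontal distance between bar and nest_bar below 0.013 m and z of bar in the frame of nest_bar between 0.015 and 0.021 m and horizontal distance between cap and nest_cap below 0.013 m and z of cap in the frame of nest_cap between 0.015 and 0.021 m); the robot touches nothing.
It fails at once if a bystander (jar or screwdriver) was moved by more than 20 mm (distance of any of grease_jar, screwdriver from where it was at the start of the episode above 0.02 m).
It also fails if it takes over 104 s, if anything falls off the work surface, if the arm or the gripper's body presses on something with over 40 N, if the wrist force passes 120 N, or if a joint passes its speed limit or range.

ROBOT

A 6-joint arm with a two-finger parallel gripper is mounted at the origin on the work surface. World frame = base frame: x ahead of the robot, y to its left, z up, the work surface at z = 0. Lengths are in m, angles in rad, forces in N, time in s.
With the tool pointing down it reaches from about 0.3 to 0.775 m from the base axis. Payload 14.6 kg.
Tool frame: the origin (TCP) lies at the very end of the fingers, on their centre line; the grasp point (between the pads) lies 19 mm behind it; z points along the fingers, y is the line along which they close (so a half turn about z gives the same grasp; the last joint's range is limited). The gripper opens to 94 mm and grips with 3 to 60 N. Pads are 16 mm wide; open, the fingers measure 119 mm over their backs; the gripper's body (75 mm by 177 mm) begins 78 mm behind the grasp point.
Start: joints at [1.111, 0.3, 1.521, -0, 1.321, -0.067], TCP at [0.211, 0.508, 0.205] pointing down, gripper open.
Joint ranges: [-3.03, 3.03], [-0.79, 2.21], [0.23, 2.52], [-1.04, 4.18], [0, 3.07], [-2.55, 2.55]. Speed limits (rad/s): [2.22, 2.22, 2.57, 3.14, 3.14, 3.14].

INTERFACE

Orientations are given as [roll, pitch, yaw] about the fixed x, y, z axes, in that order (R = Rz(yaw) Ry(pitch) Rx(roll)).
In Python, from station import ctrl gives the robot as it stands.
- The arm moves only by the shell command python3 -m pendant 'ROWS' [OPENING] [FORCE]. ROWS is JSON, a list of rows, each a list of 2 entries, a list of its own where there are three numbers: the shift along the world's x, y, z in cm, then the turn about the world's z in rad. A call has 1 to 20 rows; each row shifts and turns the commanded pose from where the row before left it; what a row does not reach is not made up. A row lasts 1/12 s, in which the tool goes at most 41.7 mm and 7.16 degrees, less where a joint would pass 70% of its speed; a pose out of reach is approached as far as the arm can. A call is refused whole if a number of a shift passes 4.17 or a number of a turn 0.125, either way. A call with a gripper value outside its range is refused whole. OPENING is the opening, from 0 (shut) to 1 (fully open), set as the call begins (- or left out, the last holds). The fingers move at their own pace and stop on an object; FORCE is the grip in N (left out, the last holds). Time passes only in rows, so rows that do not move let the fingers close. It gives the time, the measured TCP pose, the force, the opening and the grip force at its end, in the units of the state.
- ctrl.get_obs(): the state, without advancing time (a new reading comes with each control period).
- ctrl.camera(name): name is "scene" or "top" or "wrist"; returns a dict with "color" (400x640x3 uint8, red, green, blue), "intrinsics" (3x3 intrinsics, pixels), "camera_from_world" (4x4, takes a point from world to camera coordinates). Camera axes: x right, y down, z forward; pixel columns grow to the right and rows downward; lengths in m; the calibration is good to about 2 mm. A picture is of the moment at which its call begins. There is no depth.
- ctrl.hand_in(): hands the job in; it is judged then, once.
The state is a dict: "time_s": time; "qpos": joint angles; "joint_vel": joint speeds; "tau": joint torques, N m; "ee_pos": TCP position; "eef_rot": TCP orientation; "force": force on the tool from outside, world axes, zero at the start; "moment": the same for the moment, N m; "grip_width": finger opening in m; "grip_force": force on a finger pad.
Only numpy, scipy, OpenCV 4.12 (cv2) and the standard library are available. Lean on these libraries where they do the work, as an engineer would, in place of code of your own. Each camera call takes 0.05 s, during which the arm holds its last target. There are 200 camera calls.

## Working session

There is one attempt and no reset: what is moved stays moved. The work goes in short steps, Python scripts to look and compute and a shell command to move; the robot and the scene stay as the last step left them, time stands still between calls to the robot, and variables do not carry over. Pictures are saved under pics/ and viewed, at most 14 in all, crops included, and the job is handed in when it is done.

```bash
ls; mkdir -p pics; python3 - <<'E'
from station import ctrl
import cv2
for n in("top","scene"):
    c=ctrl.camera(n); cv2.imwrite(f"pics/{n}0.png",c["color"][:,:,::-1]); print(n,c["intrinsics"],c["camera_from_world"])
print(ctrl.get_obs())
E
```

```text
pics
top [[460.02183047   0.         323.65375186]
 [  0.         460.02183047 207.89282293]
 [  0.           0.           1.        ]] [[ 0.01218596 -0.99990458  0.00650671  0.08981353]
 [-0.99681762 -0.01266049 -0.07870412  0.46118122]
 [ 0.07877899 -0.00552692 -0.99687678  1.18681303]
 [ 0.          0.          0.          1.        ]]
scene [[500.71274424   0.         319.34832444]
 [  0.         500.71274424 197.2163109 ]
 [  0.           0.           1.        ]] [[-0.78762976  0.61594784 -0.01573569  0.32775405]
 [ 0.45303046  0.56161513 -0.6923524  -0.25230759]
 [-0.41761557 -0.5524461  -0.72138793  1.62384784]
 [ 0.          0.          0.          1.        ]]
{'time_s': 0.1, 'qpos': array([ 1.11138480e+00,  3.00435825e-01,  1.52154516e+00, -2.82496944e-06,
        1.32069214e+00, -6.65998631e-02]), 'joint_vel': array([-4.03499235e-04, -9.21603001e-04, -1.81694246e-03, -1.30384980e-03,
        1.20939462e-03,  5.50824292e-05]), 'tau': array([ 2.17121393e-03, -5.32644367e+01, -3.53282189e+01,  7.10021588e-02,
        2.34889792e-02, -8.04404931e-05]), 'ee_pos': array([0.21042735, 0.5078882 , 0.20492087]), 'eef_rot': array([-3.14051439e+00, -6.91759868e-05,  2.74878165e+00]), 'force': array([ 0.35313234, -0.30862467,  0.36660157]), 'moment': array([-0.0306404 ,  0.05822777,  0.01632212]), 'grip_force': 0.0, 'grip_width': 0.09397405682705884}
```

View pics/top0.png

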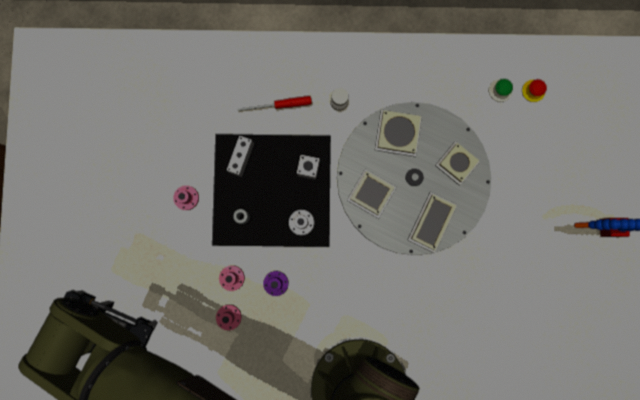

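View pics/scene0.png

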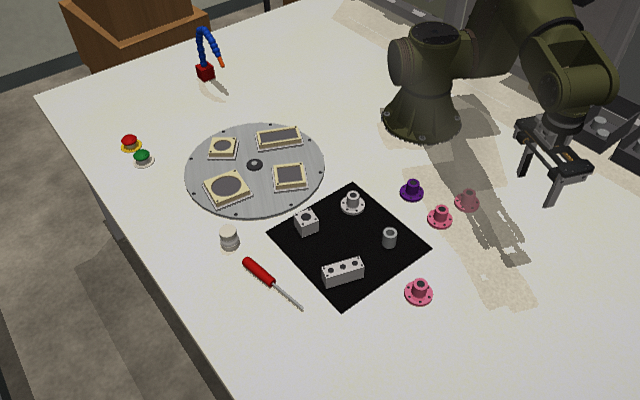

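The top view shows the bar at (240,156), cap (308,166), bush (240,216) and flange (301,222). The nests are flange (400,131), bush (460,162), cap (373,194) and bar (434,221). Next I'll segment and measure these.

```bash
cat > h.py <<'E'
import numpy as np, cv2
def back(c,uv,z):
    K,T=c["intrinsics"],c["camera_from_world"]; R,t=T[:3,:3],T[:3,3]
    o=-R.T@t; d=R.T@np.linalg.solve(K,[uv[0],uv[1],1]); return o+d*(z-o[2])/d[2]
def proj(c,p):
    q=c["camera_from_world"]@np.append(p,1); q=c["intrinsics"]@q[:3]; return q[:2]/q[2]
E
python3 - <<'E'
from station import ctrl
from h import *
c=ctrl.camera("top"); im=c["color"][:,:,::-1].copy(); T=c["camera_from_world"]
print("cam",-T[:3,:3].T@T[:3,3])
hsv=cv2.cvtColor(im,cv2.COLOR_BGR2HSV); g=hsv[:,:,2]
S=5; x0,y0=205,95
big=cv2.resize(im[y0:265,x0:500],None,fx=S,fy=S,interpolation=cv2.INTER_CUBIC); gb=cv2.cvtColor(big,cv2.COLOR_BGR2GRAY)
def seg(name,uv,z,mode,thr):
    w=40; cx,cy=int((uv[0]-x0)*S),int((uv[1]-y0)*S)
    m=((gb>thr) if mode else (gb<thr)).astype(np.uint8)
    n,lab,st,ce=cv2.connectedComponentsWithStats(m)
    win=lab[cy-40:cy+41,cx-40:cx+41]; l=np.bincount(win[win>0]).argmax()
    cs,_=cv2.findContours((lab==l).astype(np.uint8),cv2.RETR_EXTERNAL,cv2.CHAIN_APPROX_NONE); k=max(cs,key=len)
    cv2.drawContours(big,[k],-1,(0,0,255),1)
    P=np.array([back(c,(p[0]+.5)/S-.5+np.array([x0,y0]),z)[:2] for p in k[:,0]],np.float32)
    r=cv2.minAreaRect(P*1000); print(name,z,"center",np.round(r[0],1),"size",np.round(r[1],1),"ang",round(r[2],1))
for n,uv in dict(nf=(400,131),nb=(460,162),nc=(373,194),nbar=(434,221)).items(): seg(n,uv,.033,0,140)
for n,uv in dict(bar=(240,156),cap=(308,166),bush=(240,216),fl=(301,222)).items(): seg(n,uv,.047 if n!="fl" else .013,1,90)
cv2.imwrite("pics/big.png",big[:,:625]); cv2.imwrite("pics/big2.png",big[:,625:])
E
```

```text
cam [0.36512317 0.10220316 1.21881883]
nf 0.033 center [380.4  30.5] size [1068.9    0. ] ang 45.7
nb 0.033 center [380.4  30.5] size [1068.9    0. ] ang 45.7
nc 0.033 center [380.4  30.5] size [1068.9    0. ] ang 45.7
nbar 0.033 center [380.4  30.5] size [1068.9    0. ] ang 45.7
bar 0.047 center [660.5 318.1] size [88.3  0. ] ang 45.7
cap 0.047 center [483.7 137.2] size [79.9  0. ] ang 45.7
bush 0.047 center [657.1 314.6] size [47.5  0. ] ang 45.7
fl 0.013 center [504.6 156.1] size [92.1  0. ] ang 45.7
```

View pics/big.png

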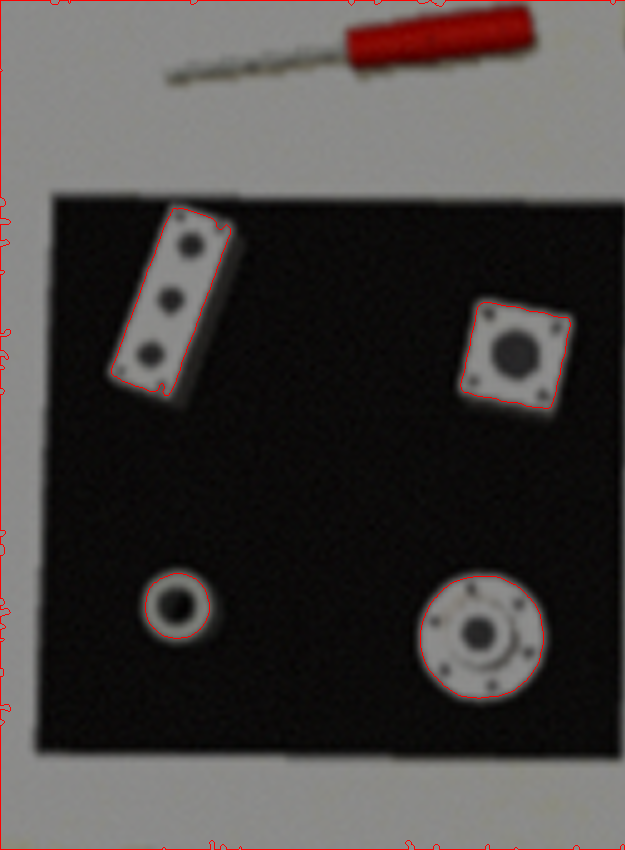

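View pics/big2.png

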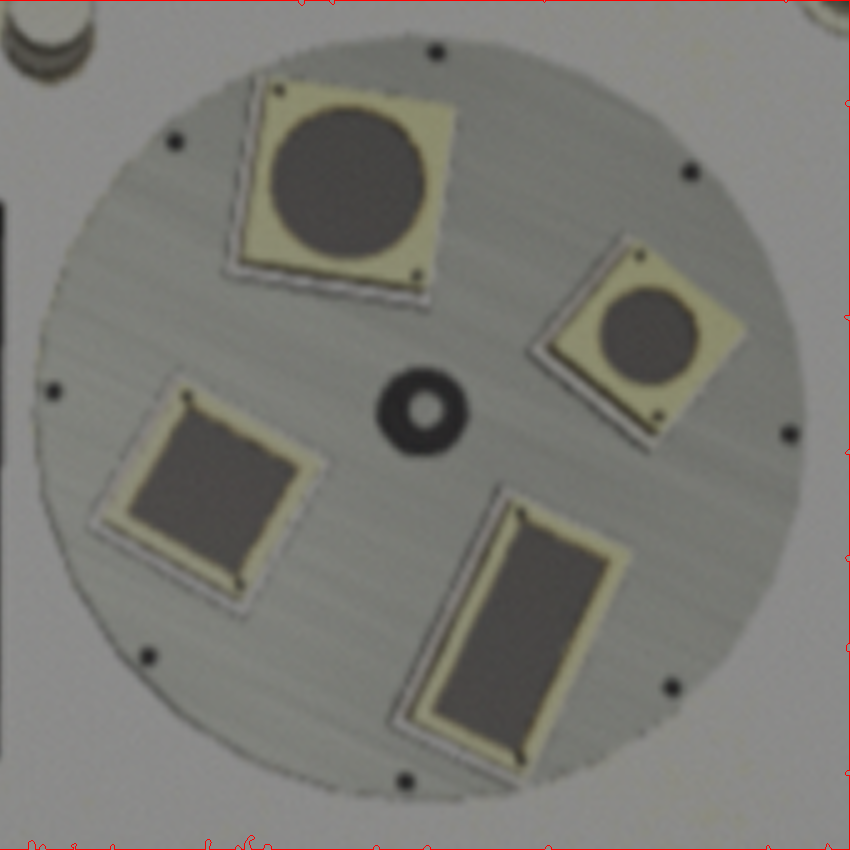

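The contours follow the parts well. The printed numbers were wrong because of an indexing bug, and the floor threshold was too high. I'll fix both.

```bash
cat > meas.py <<'E'
from station import ctrl
from h import *
c=ctrl.camera("top"); im=c["color"][:,:,::-1].copy()
S=5; x0,y0=205,95
big=cv2.resize(im[y0:265,x0:500],None,fx=S,fy=S,interpolation=cv2.INTER_CUBIC); gb=cv2.cvtColor(big,cv2.COLOR_BGR2GRAY)
def seg(name,uv,z,mode,thr):
    cx,cy=int((uv[0]-x0)*S),int((uv[1]-y0)*S)
    m=((gb>thr) if mode else (gb<thr)).astype(np.uint8)
    n,lab=cv2.connectedComponents(m)
    win=lab[cy-40:cy+41,cx-40:cx+41]; l=np.bincount(win[win>0]).argmax()
    cs,_=cv2.findContours((lab==l).astype(np.uint8),cv2.RETR_EXTERNAL,cv2.CHAIN_APPROX_NONE); k=max(cs,key=len)
    P=np.array([back(c,(p+.5)/S-.5+np.array([x0,y0]),z)[:2] for p in k[:,0]],np.float32)*1000
    r=cv2.minAreaRect(P); print(name,"center",np.round(r[0],1),"size",np.round(r[1],1),"ang",round(r[2],1))
for n,uv in dict(nf=(400,131),nb=(460,162),nc=(373,194),nbar=(434,221)).items(): seg(n,uv,.033,0,102)
for n,uv in dict(bar=(240,156),cap=(308,166),bush=(240,216),fl=(301,222)).items(): seg(n,uv,.047 if n!="fl" else .013,1,90)
E
python3 meas.py
```

```text
nf center [663.8 -99.8] size [81.1 81.5] ang 0.8
nb center [ 584.2 -257.3] size [52.5 51.2] ang 44.7
nc center [500.1 -29.7] size [84.1 71. ] ang 55.6
nbar center [ 426.3 -188.9] size [ 55.3 124.4] ang 67.1
bar center [592.4 316.1] size [34.3 95.8] ang 71.3
cap center [566.4 138.2] size [49.6 49.9] ang 78.8
bush center [435.1 308.7] size [33.2 32.6] ang 1.5
fl center [422.6 154.7] size [64.  64.5] ang 0.8
```

```bash
sed -i 's/    n,lab=/    m=cv2.morphologyEx(m,cv2.MORPH_OPEN,np.ones((1,1)) if mode else cv2.getStructuringElement(cv2.MORPH_ELLIPSE,(41,41)))\n    n,lab=/; s/print(name/print(name,"mean",P.mean(0).round(1),"/' meas.py; sed -i 's/" *"center"/"center"/; s/round(1),"",/round(1),/' meas.py; grep -n print meas.py; python3 meas.py
```

```text
14:    r=cv2.minAreaRect(P); print(name,"mean",P.mean(0).round(1),","center",np.round(r[0],1),"size",np.round(r[1],1),"ang",round(r[2],1))  File "meas.py", line 14
    r=cv2.minAreaRect(P); print(name,"mean",P.mean(0).round(1),","center",np.round(r[0],1),"size",np.round(r[1],1),"ang",round(r[2],1))
                                                                                                                       ^
SyntaxError: unterminated string literal (detected at line 14)
```

```bash
sed -i 's/,","center"/,"center"/' meas.py; python3 meas.py
```

```text
nf mean [ 663.9 -100.1] center [663.8 -99.8] size [81.1 81.5] ang 0.8
nb mean [ 584.2 -257.3] center [ 584.3 -257.3] size [51.8 51.2] ang 44.9
nc mean [500.4 -29.6] center [500.5 -29.6] size [66.9 67.2] ang 60.8
nbar mean [ 426.5 -189.2] center [ 426.5 -189.3] size [ 51.1 113. ] ang 64.9
bar mean [591.5 315.9] center [592.4 316.1] size [34.2 95.8] ang 71.3
cap mean [566.5 138.2] center [566.4 138.2] size [49.6 49.8] ang 78.9
bush mean [435.  308.8] center [435.1 308.7] size [33.2 32.6] ang 1.5
fl mean [422.8 154.8] center [422.6 154.7] size [64.  64.5] ang 0.8
```

The measured sizes match the given ones. I'll move above the bar.

```bash
python3 -m pendant '[[[2.73,-1.37,-0.7],0.0047],[[2.73,-1.37,-0.7],0.0047],[[2.73,-1.37,-0.7],0.0047],[[2.73,-1.37,-0.7],0.0047],[[2.73,-1.37,-0.7],0.0047],[[2.73,-1.37,-0.7],0.0047],[[2.73,-1.37,-0.7],0.0047],[[2.73,-1.37,-0.7],0.0047],[[2.73,-1.37,-0.7],0.0047],[[2.73,-1.37,-0.7],0.0047],[[2.73,-1.37,-0.7],0.0047],[[2.73,-1.37,-0.7],0.0047],[[2.73,-1.37,-0.7],0.0047],[[2.73,-1.37,-0.7],0.0047],[[0,0,0],0],[[0,0,0],0],[[0,0,0],0]]' 1 30; python3 - <<'E'
from station import ctrl
import cv2
cv2.imwrite("pics/w1.png",ctrl.camera("wrist")["color"][:,:,::-1])
E
```

```text
time_s: 1.67
ee_pos: [0.5923, 0.3166, 0.1073]
eef_rot: [-3.141, -0.0, 2.815]
force: [-0.6, 0.1, 0.3]
grip_width: 0.0938
grip_force: 0.0
```

View pics/w1.png

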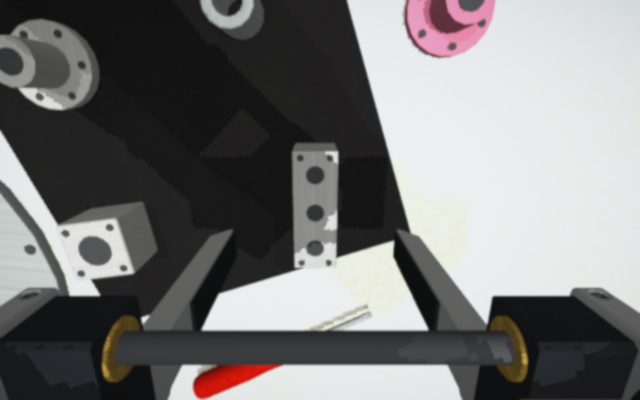

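The bar is centred between the fingers at about (315,210) and aligned with them. I'll descend and grip.

```bash
python3 -m pendant '[[[0,0,-2.5],0],[[0,0,-2.5],0],[[0,0,-2.5],0],[[0,0,-1.6],0],[[0,0,0],0],[[0,0,0],0]]' && python3 -m pendant '[[[0,0,0],0],[[0,0,0],0],[[0,0,0],0],[[0,0,0],0],[[0,0,0],0],[[0,0,0],0],[[0,0,0],0],[[0,0,0],0]]' 0 35
```

```text
time_s: 2.22
ee_pos: [0.5921, 0.317, 0.0169]
eef_rot: [-3.141, -0.0, 2.816]
force: [0.6, -0.4, 0.5]
grip_width: 0.0939
grip_force: 0.0
time_s: 2.88
ee_pos: [0.5927, 0.3163, 0.0165]
eef_rot: [-3.142, -0.0, 2.815]
force: [-0.3, 0.1, -0.3]
grip_width: 0.044
grip_force: 0.0
```

```bash
python3 -m pendant '[[[0,0,0],0],[[0,0,0],0],[[0,0,0],0],[[0,0,0],0],[[0,0,0],0],[[0,0,0],0]]' && python3 -m pendant '[[[0,0,2.5],0],[[0,0,3],0],[[0,0,3],0],[[0,0,2.5],0],[[0,0,0],0]]'
```

```text
time_s: 3.38
ee_pos: [0.5928, 0.3163, 0.0165]
eef_rot: [3.141, 0.0, 2.815]
force: [0.5, 1.1, -1.0]
grip_width: 0.0337
grip_force: 35.0
time_s: 3.8
ee_pos: [0.5943, 0.3171, 0.1318]
eef_rot: [3.137, 0.005, 2.815]
force: [1.2, 0.7, -3.4]
grip_width: 0.0338
grip_force: 35.0
```

```bash
python3 -m pendant '[[[-1.04,-3.16,0],-0.007],[[-1.04,-3.16,0],-0.007],[[-1.04,-3.16,0],-0.007],[[-1.04,-3.16,0],-0.007],[[-1.04,-3.16,0],-0.007],[[-1.04,-3.16,0],-0.007],[[-1.04,-3.16,0],-0.007],[[-1.04,-3.16,0],-0.007],[[-1.04,-3.16,0],-0.007],[[-1.04,-3.16,0],-0.007],[[-1.04,-3.16,0],-0.007],[[-1.04,-3.16,0],-0.007],[[-1.04,-3.16,0],-0.007],[[-1.04,-3.16,0],-0.007],[[-1.04,-3.16,0],-0.007],[[-1.04,-3.16,0],-0.007],[[0,0,0],0],[[0,0,0],0],[[0,0,0],0],[[0,0,0],0]]'; python3 - <<'E'
from station import ctrl
import cv2
cv2.imwrite("pics/w2.png",ctrl.camera("wrist")["color"][:,:,::-1])
E
```

```text
time_s: 5.47
ee_pos: [0.4263, -0.1884, 0.1258]
eef_rot: [3.141, -0.001, 2.704]
force: [0.0, 0.6, -5.0]
grip_width: 0.0338
grip_force: 35.0
```

View pics/w2.png

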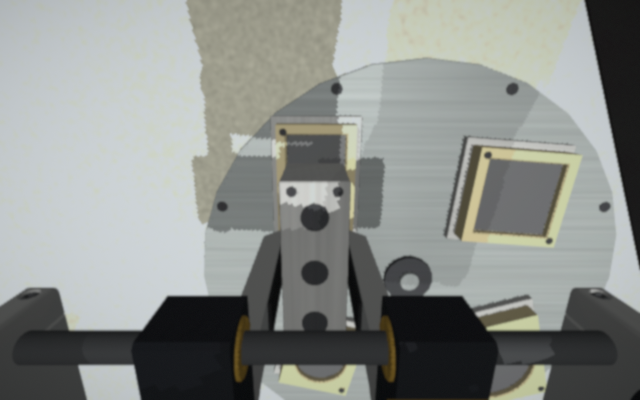

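The bar is square over its nest, which shows above it at about (315,150). I'll lower and release.

```bash
python3 -m pendant '[[[0,-0.05,-2.5],0],[[0,0,-2.5],0],[[0,0,-1.7],0],[[0,0,-1],0],[[0,0,-0.5],0],[[0,0,0],0],[[0,0,0],0],[[0,0,0],0]]' 
```

```text
time_s: 6.18
ee_pos: [0.4268, -0.1899, 0.0452]
eef_rot: [-3.141, 0.001, 2.703]
force: [-0.9, -0.0, -4.2]
grip_width: 0.0337
grip_force: 35.0
```

```bash
python3 -m pendant '[[[0,0,-0.13],0],[[0,0,0],0],[[0,0,0],0]]' && python3 -m pendant '[[[0,0,0],0],[[0,0,0],0],[[0,0,0],0],[[0,0,0],0],[[0,0,0],0],[[0,0,0],0]]' 1 && python3 -m pendant '[[[0,0,2.5],0],[[0,0,3],0],[[0,0,3],0],[[0,0,0],0],[[0,0,0],0]]'
```

```text
time_s: 6.43
ee_pos: [0.4264, -0.1898, 0.0433]
eef_rot: [-3.142, 0.0, 2.703]
force: [0.6, 0.1, -4.9]
grip_width: 0.0338
grip_force: 35.0
time_s: 6.93
ee_pos: [0.4264, -0.1898, 0.0432]
eef_rot: [-3.142, 0.0, 2.703]
force: [0.1, -0.1, -0.4]
grip_width: 0.0706
grip_force: 0.0
time_s: 7.35
ee_pos: [0.4269, -0.1901, 0.1293]
eef_rot: [-3.141, 0.003, 2.703]
force: [0.1, -0.3, -0.7]
grip_width: 0.0938
grip_force: 0.0
```

```bash
python3 -m pendant '[[[1.27,2.98,-0.2],0.0222],[[1.27,2.98,-0.2],0.0222],[[1.27,2.98,-0.2],0.0222],[[1.27,2.98,-0.2],0.0222],[[1.27,2.98,-0.2],0.0222],[[1.27,2.98,-0.2],0.0222],[[1.27,2.98,-0.2],0.0222],[[1.27,2.98,-0.2],0.0222],[[1.27,2.98,-0.2],0.0222],[[1.27,2.98,-0.2],0.0222],[[1.27,2.98,-0.2],0.0222],[[0,0,0],0],[[0,0,0],0],[[0,0,0],0],[[0,0,0],0]]' 1; python3 - <<'E'
from station import ctrl
import cv2
cv2.imwrite("pics/w3.png",ctrl.camera("wrist")["color"][:,:,::-1])
E
```

```text
time_s: 8.6
ee_pos: [0.5656, 0.137, 0.1056]
eef_rot: [-3.141, -0.001, 2.946]
force: [-0.2, -0.4, 0.6]
grip_width: 0.0941
grip_force: 0.0
```

View pics/w3.png

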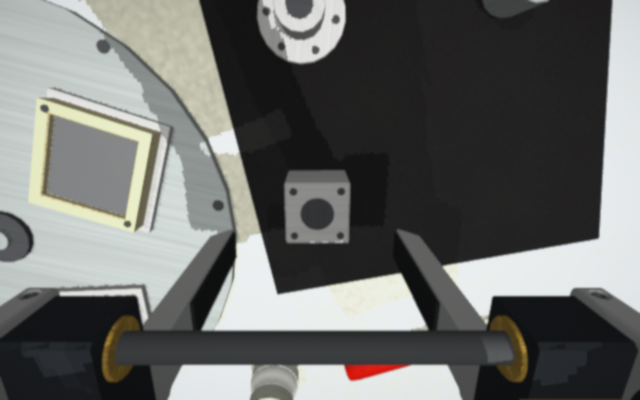

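The cap is centred at about (317,210) and square to the fingers, and the finger paths are clear. I'll descend and grip.

```bash
python3 -m pendant '[[[0.05,0.1,-2.5],0],[[0,0,-2.5],0],[[0,0,-2.4],0],[[0,0,-1.6],0],[[0,0,0],0],[[0,0,0],0]]' && python3 -m pendant '[[[0,0,0],0],[[0,0,0],0],[[0,0,0],0],[[0,0,0],0],[[0,0,0],0],[[0,0,0],0],[[0,0,0],0],[[0,0,0],0],[[0,0,0],0],[[0,0,0],0],[[0,0,0],0]]' 0 35
```

```text
time_s: 9.15
ee_pos: [0.5663, 0.1383, 0.0162]
eef_rot: [-3.141, -0.001, 2.946]
force: [-0.2, -0.4, 1.6]
grip_width: 0.0937
grip_force: 0.0
time_s: 10.07
ee_pos: [0.5665, 0.139, 0.0162]
eef_rot: [3.142, 0.0, 2.947]
force: [-1.3, -1.0, 2.7]
grip_width: 0.0495
grip_force: 35.0
```

```bash
python3 -m pendant '[[[0,0,2.5],0],[[0,0,3],0],[[0,0,3],0],[[0,0,2.5],0],[[-0.66,-1.68,0],-0.0315],[[-0.66,-1.68,0],-0.0315],[[-0.66,-1.68,0],-0.0315],[[-0.66,-1.68,0],-0.0315],[[-0.66,-1.68,0],-0.0315],[[-0.66,-1.68,0],-0.0315],[[-0.66,-1.68,0],-0.0315],[[-0.66,-1.68,0],-0.0315],[[-0.66,-1.68,0],-0.0315],[[-0.66,-1.68,0],-0.0315],[[0,0,0],0],[[0,0,0],0],[[0,0,0],0],[[0,0,0],0]]'; python3 - <<'E'
from station import ctrl
import cv2
cv2.imwrite("pics/w4.png",ctrl.camera("wrist")["color"][:,:,::-1])
E
```

```text
time_s: 11.57
ee_pos: [0.5007, -0.0284, 0.126]
eef_rot: [3.142, -0.0, 2.633]
force: [-0.2, 0.3, -2.2]
grip_width: 0.0496
grip_force: 35.0
```

View pics/w4.png

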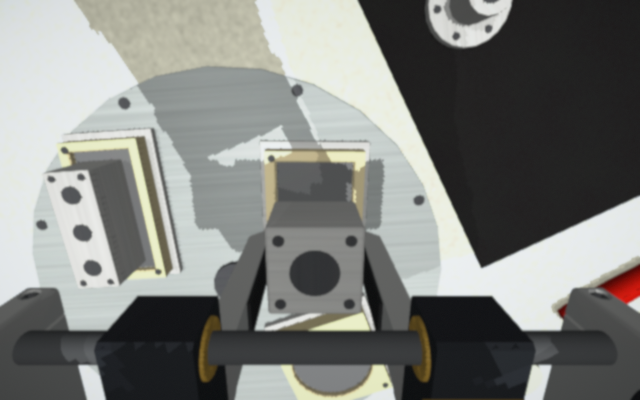

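The cap is lined up over its nest, and the bar sits in its own recess (left, about (100,230)). I'll lower and release.

```bash
python3 -m pendant '[[[0,-0.1,-2.5],0],[[0,0,-2.5],0],[[0,0,-1.7],0],[[0,0,-1],0],[[0,0,-0.6],0],[[0,0,0],0],[[0,0,0],0],[[0,0,0],0]]'
```

```text
time_s: 12.28
ee_pos: [0.5009, -0.0299, 0.0437]
eef_rot: [3.141, 0.001, 2.632]
force: [-0.4, 0.8, -1.9]
grip_width: 0.0497
grip_force: 35.0
```

```bash
python3 -m pendant '[[[0,0,-0.05],0],[[0,0,0],0],[[0,0,0],0],[[0,0,0],0],[[0,0,0],0],[[0,0,0],0]]' 1 && python3 -m pendant '[[[0,0,2.5],0],[[0,0,3],0],[[0,0,3],0],[[0,0,0],0],[[-0.98,2.31,-0.3],0],[[-0.98,2.31,-0.3],0],[[-0.98,2.31,-0.3],0],[[-0.98,2.31,-0.3],0],[[-0.98,2.31,-0.3],0],[[-0.98,2.31,-0.3],0],[[-0.98,2.31,-0.3],0],[[-0.98,2.31,-0.3],0],[[0,0,0],0],[[0,0,0],0],[[0,0,0],0],[[0,0,0],0]]'; python3 - <<'E'
from station import ctrl
import cv2
cv2.imwrite("pics/w5.png",ctrl.camera("wrist")["color"][:,:,::-1])
E
```

```text
time_s: 12.78
ee_pos: [0.5006, -0.03, 0.0427]
eef_rot: [3.142, 0.0, 2.632]
force: [-0.3, -0.0, -0.6]
grip_width: 0.0864
grip_force: 0.0
time_s: 14.12
ee_pos: [0.4225, 0.1542, 0.1037]
eef_rot: [3.142, 0.0, 2.631]
force: [0.0, 0.7, -0.2]
grip_width: 0.0939
grip_force: 0.0
```

View pics/w5.png

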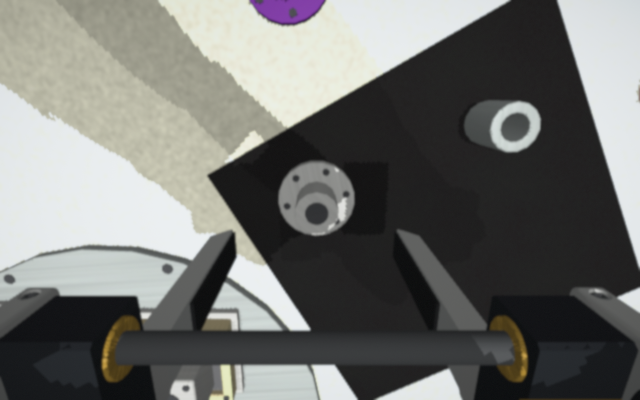

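The flange is centred between the fingers at about (316,205), and the cap's corner is visible in its nest. I'll descend and grip the hub.

```bash
python3 -m pendant '[[[0,0,-2.5],0],[[0,0,-2.5],0],[[0,0,-2],0],[[0,0,-1.65],0],[[0,0,0],0],[[0,0,0],0]]' && python3 -m pendant '[[[0,0,0],0],[[0,0,0],0],[[0,0,0],0],[[0,0,0],0],[[0,0,0],0],[[0,0,0],0],[[0,0,0],0],[[0,0,0],0],[[0,0,0],0],[[0,0,0],0],[[0,0,0],0],[[0,0,0],0],[[0,0,0],0]]' 0 35
```

```text
time_s: 14.67
ee_pos: [0.4221, 0.1543, 0.0171]
eef_rot: [-3.141, -0.001, 2.631]
force: [0.2, -0.3, 0.2]
grip_width: 0.0941
grip_force: 0.0
time_s: 15.75
ee_pos: [0.4222, 0.1549, 0.0171]
eef_rot: [3.142, 0.0, 2.632]
force: [0.4, 1.2, -0.7]
grip_width: 0.0333
grip_force: 35.0
```

```bash
python3 -m pendant '[[[0,0,2.5],0],[[0,0,3],0],[[0,0,3],0],[[0,0,2.5],0],[[2.2,-2.32,0],0],[[2.2,-2.32,0],0],[[2.2,-2.32,0],0],[[2.2,-2.32,0],0],[[2.2,-2.32,0],0],[[2.2,-2.32,0],0],[[2.2,-2.32,0],0],[[2.2,-2.32,0],0],[[2.2,-2.32,0],0],[[2.2,-2.32,0],0],[[2.2,-2.32,0],0],[[0,0,0],0],[[0,0,0],0],[[0,0,0],0],[[0,0,0],0]]'; python3 - <<'E'
from station import ctrl
import cv2
cv2.imwrite("pics/w6.png",ctrl.camera("wrist")["color"][:,:,::-1])
E
```

```text
time_s: 17.33
ee_pos: [0.6636, -0.0996, 0.1271]
eef_rot: [-3.141, -0.001, 2.633]
force: [-0.8, -0.0, -1.0]
grip_width: 0.0334
grip_force: 35.0
```

View pics/w6.png

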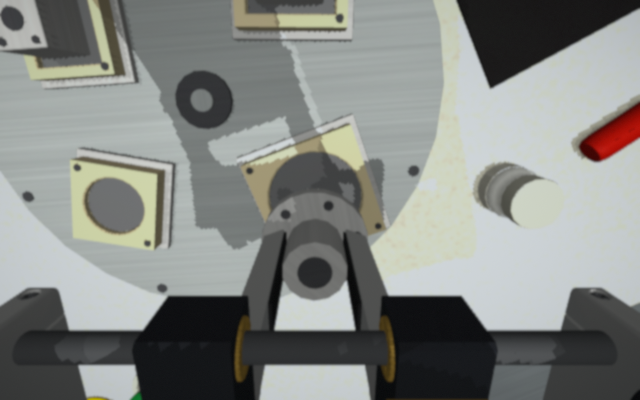

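The flange is over its nest and centred, with the jar well clear at about (520,195). I'll lower and release.

```bash
python3 -m pendant '[[[0,0,-2.5],0],[[0,0,-2.5],0],[[0,0,-1.7],0],[[0,0,-1],0],[[0,0,-0.55],0],[[0,0,0],0],[[0,0,0],0],[[0,0,0],0]]'
```

```text
time_s: 18.05
ee_pos: [0.6646, -0.1003, 0.0458]
eef_rot: [3.141, 0.002, 2.632]
force: [0.5, 0.4, -1.6]
grip_width: 0.0336
grip_force: 35.0
```

```bash
python3 -m pendant '[[[0,0,-0.1],0],[[0,0,0],0],[[0,0,0],0],[[0,0,0],0]]' && python3 -m pendant '[[[0,0,0],0],[[0,0,0],0],[[0,0,0],0],[[0,0,0],0],[[0,0,0],0],[[0,0,0],0],[[0,0,0],0]]' 1 && python3 -m pendant '[[[0,0,2.5],0],[[0,0,3],0],[[0,0,3],0],[[0,0,0],0],[[0,0,0],0]]' && python3 -m pendant '[[[-1.635,2.92,-0.15],0],[[-1.635,2.92,-0.15],0],[[-1.635,2.92,-0.15],0],[[-1.635,2.92,-0.15],0],[[-1.635,2.92,-0.15],0],[[-1.635,2.92,-0.15],0],[[-1.635,2.92,-0.15],0],[[-1.635,2.92,-0.15],0],[[-1.635,2.92,-0.15],0],[[-1.635,2.92,-0.15],0],[[-1.635,2.92,-0.15],0],[[-1.635,2.92,-0.15],0],[[-1.635,2.92,-0.15],0],[[-1.635,2.92,-0.15],0],[[0,0,0],0],[[0,0,0],0],[[0,0,0],0],[[0,0,0],0]]'; python3 - <<'E'
from station import ctrl
import cv2
cv2.imwrite("pics/w7.png",ctrl.camera("wrist")["color"][:,:,::-1])
E
```

```text
time_s: 18.38
ee_pos: [0.6643, -0.1004, 0.0439]
eef_rot: [3.141, 0.0, 2.632]
force: [-0.6, 0.4, -0.3]
grip_width: 0.0335
grip_force: 35.0
time_s: 18.97
ee_pos: [0.6641, -0.1004, 0.0436]
eef_rot: [-3.142, -0.0, 2.632]
force: [-0.5, 0.5, -0.2]
grip_width: 0.0766
grip_force: 0.0
time_s: 19.38
ee_pos: [0.6648, -0.1005, 0.1304]
eef_rot: [3.141, 0.003, 2.632]
force: [-0.0, 0.4, -0.2]
grip_width: 0.0941
grip_force: 0.0
time_s: 20.88
ee_pos: [0.4356, 0.3075, 0.1071]
eef_rot: [-3.141, -0.0, 2.631]
force: [-0.3, -0.1, 0.3]
grip_width: 0.0941
grip_force: 0.0
```

View pics/w7.png

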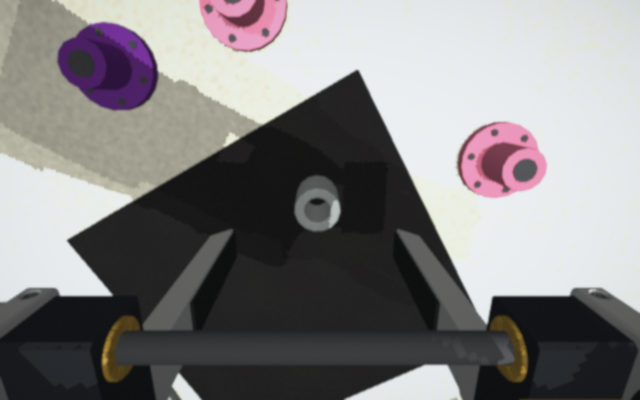

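The bush is centred at about (317,207) and the decoys are clear of the fingers.

```bash
python3 -m pendant '[[[0,0.1,-2.5],0],[[0,0,-2.5],0],[[0,0,-2.4],0],[[0,0,-1.65],0],[[0,0,0],0],[[0,0,0],0]]' && python3 -m pendant '[[[0,0,0],0],[[0,0,0],0],[[0,0,0],0],[[0,0,0],0],[[0,0,0],0],[[0,0,0],0],[[0,0,0],0],[[0,0,0],0],[[0,0,0],0],[[0,0,0],0],[[0,0,0],0],[[0,0,0],0],[[0,0,0],0]]' 0 35
```

```text
time_s: 21.43
ee_pos: [0.4354, 0.3087, 0.017]
eef_rot: [-3.14, -0.001, 2.631]
force: [0.4, 0.3, 0.9]
grip_width: 0.0939
grip_force: 0.0
time_s: 22.52
ee_pos: [0.4353, 0.3094, 0.0172]
eef_rot: [3.142, 0.0, 2.632]
force: [0.9, 0.4, -0.3]
grip_width: 0.0354
grip_force: 35.0
```

```bash
python3 -m pendant '[[[0,0,2.5],0],[[0,0,3],0],[[0,0,3],0],[[0,0,2.5],0],[[0,0,0],0]]' && python3 -m pendant '[[[0.83,-3.147,0],0],[[0.83,-3.147,0],0],[[0.83,-3.147,0],0],[[0.83,-3.147,0],0],[[0.83,-3.147,0],0],[[0.83,-3.147,0],0],[[0.83,-3.147,0],0],[[0.83,-3.147,0],0],[[0.83,-3.147,0],0],[[0.83,-3.147,0],0],[[0.83,-3.147,0],0],[[0.83,-3.147,0],0],[[0.83,-3.147,0],0],[[0.83,-3.147,0],0],[[0.83,-3.147,0],0],[[0.83,-3.147,0],0],[[0.83,-3.147,0],0],[[0.83,-3.147,0],0],[[0,0,0],0],[[0,0,0],0]]' && python3 -m pendant '[[[0,0,0],0],[[0,0,0],0],[[0,0,0],0]]'; python3 - <<'E'
from station import ctrl
import cv2
cv2.imwrite("pics/w8.png",ctrl.camera("wrist")["color"][:,:,::-1])
E
```

```text
time_s: 22.93
ee_pos: [0.4368, 0.3104, 0.1319]
eef_rot: [3.136, 0.003, 2.632]
force: [0.7, 1.2, -1.0]
grip_width: 0.035
grip_force: 35.0
time_s: 24.6
ee_pos: [0.584, -0.2582, 0.1251]
eef_rot: [-3.141, -0.002, 2.63]
force: [-0.1, 0.2, -2.2]
grip_width: 0.0353
grip_force: 35.0
time_s: 24.85
ee_pos: [0.5846, -0.256, 0.127]
eef_rot: [3.142, -0.0, 2.633]
force: [0.0, 0.3, -2.5]
grip_width: 0.0352
grip_force: 35.0
```

View pics/w8.png

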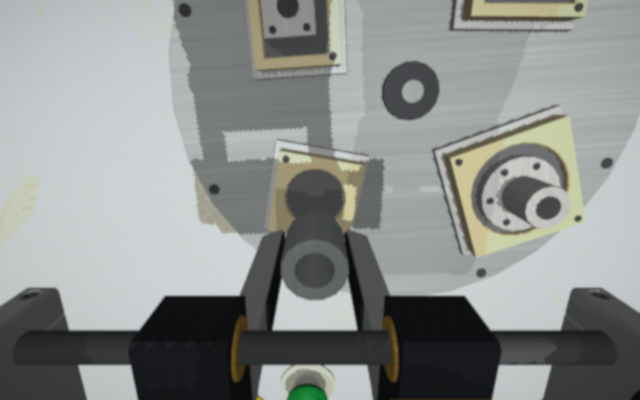

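The bush is over its nest, and the flange sits in its recess at about (520,190). I'll lower and release.

```bash
python3 -m pendant '[[[0,-0.1,-2.5],0],[[0,0,-2.5],0],[[0,0,-1.7],0],[[0,0,-1],0],[[0,0,-0.55],0],[[0,0,-0.05],0],[[0,0,0],0],[[0,0,0],0],[[0,0,0],0],[[0,0,0],0]]' && python3 -m pendant '[[[0,0,0],0],[[0,0,0],0],[[0,0,0],0],[[0,0,0],0],[[0,0,0],0],[[0,0,0],0],[[0,0,0],0]]' 1 && python3 -m pendant '[[[0,0,2.5],0],[[0,0,3],0],[[0,0,3],0],[[0,0,3],0],[[-2,0,2],0],[[-3,0,2],0],[[-3,0,0],0],[[-3,0,0],0],[[-3,0,0],0],[[-3,0,0],0],[[0,0,0],0],[[0,0,0],0],[[0,0,0],0]]'; python3 - <<'E'
from station import ctrl
import cv2
im=ctrl.camera("top")["color"][95:265,230:510,::-1]
cv2.imwrite("pics/end.png",cv2.resize(im,None,fx=2.8,fy=2.8,interpolation=cv2.INTER_CUBIC))
E
```

```text
time_s: 25.73
ee_pos: [0.5848, -0.2581, 0.0446]
eef_rot: [3.142, 0.001, 2.632]
force: [0.6, 0.3, -2.5]
grip_width: 0.0351
grip_force: 35.0
time_s: 26.32
ee_pos: [0.5846, -0.2581, 0.0441]
eef_rot: [-3.142, -0.0, 2.632]
force: [0.3, -0.7, 0.2]
grip_width: 0.0783
grip_force: 0.0
time_s: 27.4
ee_pos: [0.4151, -0.2582, 0.1995]
eef_rot: [-3.142, 0.001, 2.632]
force: [0.3, 0.4, 0.7]
grip_width: 0.094
grip_force: 0.0
```

View pics/end.png

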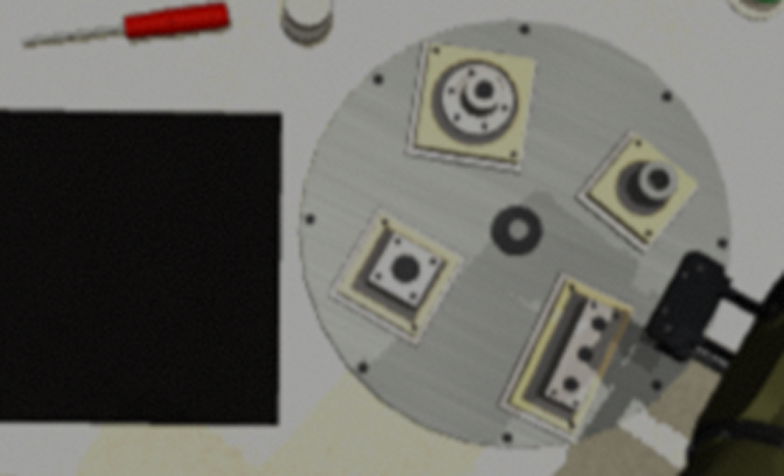

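All four parts stand in their own recesses, and the apparent lean away from the image centre is parallax. The jar and screwdriver have not moved. I'll hand in.

```bash
python3 -c "
from station import ctrl
print(ctrl.hand_in())"
```

```text
the job is handed in; nothing more can be done
None
```

The flange, bush, valve block and end cap each stand in their own nest, the jar and screwdriver were left alone, and the job was handed in at about 27 s; the hand-in call returned no verdict.

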